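# Find the rocking cover on the machine bed and hold it down

### The arm

A 6-joint arm with a two-finger parallel gripper is mounted at the origin on the work surface. World frame = base frame: x ahead of the robot, y to its left, z up, the work surface at z = 0. Lengths are in mm, angles in rad, forces in N, time in s.
With the tool pointing down it reaches from about 350 to 775 mm from the base axis. Payload 7.3 kg.
Tool frame: the origin (TCP) lies at the very end of the fingers, on their centre line; the grasp point (between the pads) lies 19 mm behind it (pinch_z is the distance from the TCP to the grasp point, in mm); z points along the fingers, y is the direction in which the jaws open and shut (so a half turn about z gives the same grasp; the last joint's range is limited). The gripper opens to 92 mm and grips with 3 to 60 N. Pads are 19 mm wide; open, the fingers measure 130 mm over their backs; the gripper's body (75 mm by 190 mm) begins 47 mm behind the grasp point.
Start: joints at [-1.408, 0.342, 1.524, -0, 1.275, -0.146], TCP at [159.579, -500.182, 202.541] pointing down, gripper open.
Joint ranges: [-2.53, 2.53], [-0.77, 2.02], [0.04, 2.7], [-1, 4.14], [0.28, 2.66], [-3.11, 3.11]. Speed limits (rad/s): [2.57, 2.57, 3.14, 3.14, 3.14, 3.14].

### API

Orientations are given as [roll, pitch, yaw] about the fixed x, y, z axes, in that order (R = Rz(yaw) Ry(pitch) Rx(roll)).
In Python, from plant import * gives the robot as it stands.
- The arm moves only by the tool step_arm, never from a script. Its argument "moves" is one flat list of numbers, 7 for each row, row after row: the shift along the tool's x, y, z scaled (see below), then the turn, a rotation vector about the tool's x, y, z scaled (see below), then the closure, from -1 (fully open) to 1 (shut). A call has 1 to 8 rows; each row shifts and turns the pose as measured when the row begins, along the tool's axes as they then stand; what a row does not reach is not made up. The controller multiplies each number of a shift by 2 cm and each number of a turn by 4 degrees. A row lasts 1/12 s, in which the tool goes at most 41.7 mm and 7.16 degrees, less where a joint would pass 70% of its speed; a pose out of reach is approached as far as the arm can. A call with a number of a shift or a turn outside -1 to 1 is refused whole. A call with a gripper value outside its range is refused whole. The fingers move at their own pace and stop on an object; the grip force is fixed at half the most. Time passes only in rows, so rows that do not move let the fingers close. It gives the time, the measured TCP pose, the force and the opening at its end, in the units of the state.
- get_obs(): the state, without advancing time (a new reading comes with each control period).
- capture(name): name is "scene" or "top" or "wrist"; returns the picture (400x640x3 uint8, red, green, blue); there is no depth.
- get_calibration(name): a dict with "mtx" (3x3 intrinsics, pixels), "eye" and "orientation" of the camera in the world; the wrist camera has in their place "mount" (4x4, takes a point from camera to tool coordinates, whose origin is the TCP and whose axes are the flange's). Camera axes: x right, y down, z forward; pixel columns grow to the right and rows downward; lengths in mm; the calibration is good to about 2 mm. A picture is of the moment at which its call begins: read the wrist's pose just before it. get_calibration takes no time and is no camera call.
- close_job(): hands the job in, once; it reports no verdict.
The state is a dict: "time": time; "joint_positions": joint angles; "dq": joint speeds; "tau": joint torques, N m; "tool_pos": TCP position; "tcp_rot": TCP orientation; "contact_force": force on the tool from outside, world axes, zero at the start; "moment": the same for the moment, N m; "grip_width": finger opening in mm.
Only numpy, scipy, OpenCV 4.12 (cv2) and the standard library are available. Lean on these libraries where they do the work, as an engineer would, in place of code of your own. Each camera call takes 0.05 s, during which the arm holds its last target.

### The job

One of the four identical black covers in the steel machine bed is loose: with a fingertip press down near the edge of one cover after another until you find the one that rocks. Then press that cover down in its middle until it lies level and fully home on the floor of its well, and finish while still holding it down there, so that its screws can be driven. Do not lift any cover out, and leave the gauges and the jar on the bed alone.

Things in the scene. Friction and masses are not known exactly. Their poses are not given: they have to be found in the camera images.
- bed: fixed steel bed plate, 250 mm (its x) by 420 mm (its y) by 50 mm high, standing on the work surface, turned up to 0.35 rad; origin at the centre of its underside. Its top is at 50 mm. Four square wells, 84 mm wide and 13 mm deep (floor 37 mm above the work surface), have their centres at (x, y) = (+-55, +-55) mm in its frame.
- cover_1: Black square plastic cover, 80 by 80 by 18 mm thick, 0.13 to 0.21 kg, lying unfixed in a well of the bed with 2 mm play all round; origin at the centre of its underside, z up, top face 18 mm above the origin, sides along the bed's x and y. All four covers look alike; any one of them may be the loose one (see cover_2 to cover_4 for how sound and loose covers behave).
- cover_2: Cover just like cover_1. A sound cover, whichever three they are: it rests on rigid packing 4 to 8.5 mm thick on the well floor and does not give when pressed. The heights of the covers differ by chance, so height does not tell which is loose.
- cover_3: Cover just like cover_1. The loose cover, whichever it is, has no packing: it rests level, about 6 mm above the well floor, on a 14 mm wide spring stud under its middle. Pressed 30 to 36 mm off its middle with 2 to 6 N it tips by 0.1 to 0.18 rad, until its edge meets the floor; let go, it levels again.
- cover_4: Cover just like cover_1. The loose cover, whichever it is, pressed in its middle sinks about 6 mm against its spring (6 N at first, 12 N at the bottom) until it lies on the well floor, its origin 37 mm and its top 55 mm above the work surface; let go, it springs up again.
- ring_gauge: loose steel ring, 54 mm across, 20 mm high, lying flat on the bed's +y side strip, about 155 mm from the bed's middle; origin at the centre of its underside. To be left alone.
- plug_gauge: loose metal plug gauge, 26 mm across at the foot, 68 mm high, standing on the bed's +y side strip; origin at the centre of its underside. To be left alone.
- gauge_block: loose steel block, 35 by 20 by 30 mm high, standing on the bed's -y side strip, about 160 mm from the bed's middle; origin at the centre of its underside. To be left alone.
- oil_jar: loose amber glass jar, 34 mm across, 50 mm high, standing on the bed's -y side strip; origin at the centre of its underside. To be left alone.

How it is judged:
By the outcome, as a careful person would: the job done as asked, in the order asked, and still so for the second after the job is handed in, while the arm keeps its last pose, push and grip.
It also fails if it takes over 64 s, if anything falls off the work surface, if the arm or the gripper's body presses on something with over 40 N, if the wrist force passes 120 N, or if a joint passes its speed limit or range.

## Working session

There is one attempt and no reset: what is moved stays moved. The work goes in short steps, Python scripts to look and compute and a tool call to move; the robot and the scene stay as the last step left them, time stands still between calls to the robot, and variables do not carry over. Pictures are saved under pics/ and viewed, and the job is handed in when it is done.

Besides the shell and the picture viewer there is one more tool, called after "Call:" in YAML: its name, and indented under it one key for each argument. step_arm: Moves the arm, as the interface text tells. Shifts and turns lie within -1 to 1; 1 stands for 2 cm of shift or 4 degrees of turn. Its arguments: {"type":"object","properties":{"moves":{"type":"array"}},"required":["moves"]}

```bash
ls; mkdir -p pics; python3 - <<'E'
from plant import *
import cv2
print(get_obs())
for n in ("scene","top"):
    cv2.imwrite(f"pics/{n}0.png",capture(n)[:,:,::-1]); print(n,get_calibration(n))
print(get_calibration("wrist"))
E
```

```text
pics
{'time': 0.0, 'joint_positions': array([-1.40798287e+00,  3.42704827e-01,  1.52505361e+00, -2.04605140e-05,
        1.27539893e+00, -1.46001229e-01]), 'dq': array([-2.04468870e-04,  4.13352690e-08, -3.05644178e-03,  4.00118325e-04,
       -4.99314084e-04, -4.96888220e-04]), 'tau': array([ 1.23204492e-03, -4.31236696e+01, -2.44217420e+01,  7.18587474e-02,
        5.58153796e-02, -1.36976014e-04]), 'tool_pos': array([ 159.50127857, -499.69801289,  201.84151718]), 'tcp_rot': array([-3.14004174e+00, -2.08282563e-04,  3.08820497e-01]), 'contact_force': array([-0.27340237, -0.57505971,  1.12445807]), 'moment': array([-0.02116914, -0.0151674 , -0.00022911]), 'grip_width': 91.849661543022}
scene {'mtx': array([[433.34509705,   0.        , 326.39935583],
       [  0.        , 433.34509705, 191.55888916],
       [  0.        ,   0.        ,   1.        ]]), 'eye': array([1195.12110039,  507.5393616 ,  613.53668108]), 'orientation': array([-2.19516994,  0.00556495,  2.21424401])}
top {'mtx': array([[489.11045466,   0.        , 315.47710127],
       [  0.        , 489.11045466, 196.76649999],
       [  0.        ,   0.        ,   1.        ]]), 'eye': array([ 488.85255643,   54.67228601, 1051.83568423]), 'orientation': array([-3.03695923, -0.007738  , -1.58197318])}
{'mtx': array([[324.50359303,   0.        , 321.94946148],
       [  0.        , 324.50359303, 195.63883263],
       [  0.        ,   0.        ,   1.        ]]), 'mount': array([[ 6.08717462e-04, -9.54317421e-01, -2.98794059e-01,
         8.12848768e+01],
       [ 9.99999815e-01,  5.74612065e-04,  2.01995466e-04,
        -9.23503864e-01],
       [-2.10771213e-05, -2.98794126e-01,  9.54317594e-01,
        -1.84383216e+02],
       [ 0.00000000e+00,  0.00000000e+00,  0.00000000e+00,
         1.00000000e+00]])}
```

View pics/scene0.png

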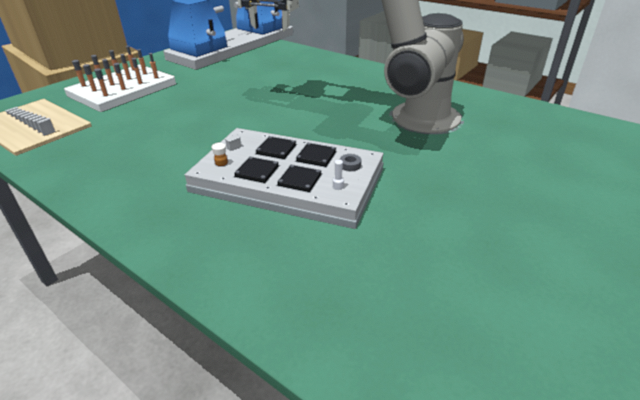

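View pics/top0.png

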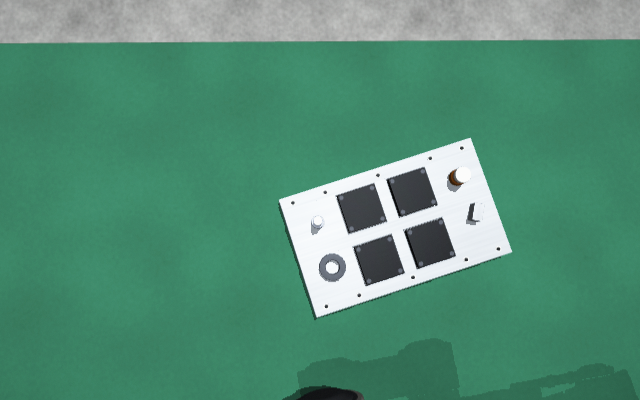

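The top view shows the bed with four covers at about (361,208), (412,192), (379,260) and (430,243). The ring (332,267) and plug (317,223) are on the left, the jar (460,176) and block (473,213) on the right.

```bash
cat > h.py <<'E'
from plant import *
import cv2, numpy as np
from scipy.spatial.transform import Rotation as Ro
def cam(n,obs=None):
    c=get_calibration(n)
    if n=="wrist":
        R=Ro.from_euler('xyz',obs['tcp_rot']).as_matrix(); M=c['mount']
        return c['mtx'],R@M[:3,:3],R@M[:3,3]+obs['tool_pos']
    return c['mtx'],Ro.from_euler('xyz',c['orientation']).as_matrix(),np.array(c['eye'])
def ray(C,uv,z):
    K,R,e=C; d=R@np.linalg.solve(K,[uv[0],uv[1],1.]); return e+d*(z-e[2])/d[2]
def proj(C,p):
    K,R,e=C; q=K@(R.T@(np.array(p)-e)); return q[:2]/q[2]
E
python3 - <<'E'
from h import *
im=cv2.imread("pics/top0.png"); C=cam("top")
hsv=cv2.cvtColor(im,cv2.COLOR_BGR2HSV)
g=np.zeros(im.shape[:2],np.uint8); g[130:330,270:520]=1
m=((hsv[...,2]<75)&(g>0)).astype(np.uint8)*255
m=cv2.morphologyEx(m,cv2.MORPH_OPEN,np.ones((7,7)))
cs,_=cv2.findContours(m,cv2.RETR_EXTERNAL,cv2.CHAIN_APPROX_NONE)
for c in cs:
    if cv2.contourArea(c)<800: continue
    r=cv2.minAreaRect(c); b=np.array([ray(C,p,61) for p in cv2.boxPoints(r)])
    e=b[1]-b[0]; print(r[0],cv2.contourArea(c),b.mean(0).round(1),np.linalg.norm(e),np.linalg.norm(b[2]-b[1]),np.degrees(np.arctan2(e[1],e[0])))
w=((hsv[...,1]<60)&(hsv[...,2]>90)&(g>0)|(m>0)).astype(np.uint8)*255
w=cv2.morphologyEx(w,cv2.MORPH_CLOSE,np.ones((9,9)))
cs,_=cv2.findContours(w,cv2.RETR_EXTERNAL,cv2.CHAIN_APPROX_NONE)
c=max(cs,key=cv2.contourArea); r=cv2.minAreaRect(c); b=np.array([ray(C,p,50) for p in cv2.boxPoints(r)])
e=b[1]-b[0];print('bed',b.round(1),b.mean(0),np.linalg.norm(e),np.linalg.norm(b[2]-b[1]),np.degrees(np.arctan2(e[1],e[0])))
for n,uv,z in(("ring",(332,267),60),("plugtop",(317,220),118),("jartop",(462,175),100),("block",(474,212),80)): print(n,ray(C,uv,z).round(0))
E
```

```text
(378.300048828125, 259.9000244140625) 1339.5 [464.  -79.1  61. ] 80.79995659025322 79.41219790665403 -72.35191581672476
(429.2500305175781, 243.25003051757812) 1353.0 [ 496.2 -183.    61. ] 82.1591908412103 79.76682267750166 -72.35335601493992
(362.5, 209.5) 1016.5 [565.9 -49.5  61. ] 75.57761391892035 75.45815151708258 -90.588535905782
(411.4500427246094, 191.84999084472656) 1245.5 [ 601.  -150.3   61. ] 81.73313635593249 78.91335220799397 -72.10012342896358
bed [[ 589.1  126.    50. ]
 [ 722.2 -284.2   50. ]
 [ 476.2 -353.6   50. ]
 [ 350.5   47.8   50. ]] [ 534.51779726 -115.98895599   50.        ] 431.1873583995032 255.61633869519898 -72.02308571099786
ring [451.  14.  60.]
plugtop [542.  44. 118.]
jartop [ 629. -243.  100.]
block [ 557. -270.   80.]
```

Call:
step_arm:
  moves: [1,-0.66,0,0,0,0,1,1,-0.66,0,0,0,0,1,1,-0.66,0,0,0,0,1,1,-0.66,0,0,0,0,1,1,-0.66,0,0,0,0,1,1,-0.66,0,0,0,0,1,1,-0.66,0,0,0,0,1,1,-0.66,0,0,0,0,1]

```text
time: 0.77
tool_pos: [280.8, -346.2, 198.4]
tcp_rot: [-3.134, 0.001, 0.301]
contact_force: [0.3, 0.6, -0.2]
grip_width: 43.0
```

Call:
step_arm:
  moves: [1,-0.66,0,0,0,0,1,1,-0.66,0,0,0,0,1,1,-0.66,0,0,0,0,1,1,-0.66,0,0,0,0,1,1,-0.66,0,0,0,0,1,1,-0.66,0,0,0,0,1,1,-0.66,0,0,0,0,1,1,-0.66,0,0,0,0,1]

```text
time: 1.43
tool_pos: [405.8, -188.0, 197.2]
tcp_rot: [-3.129, 0.004, 0.3]
contact_force: [0.7, -0.9, 0.0]
grip_width: 0.5
```

Call:
step_arm:
  moves: [0,0,0,0,0,-1,1,0,0,0,0,0,-1,1,0,0,0,0,0,-1,1,0,0,0,0,0,-1,1,0,0,0,0,0,-1,1,0,0,0,0,0,-1,1,0,0,0,0,0,-1,1,0,0,0,0,0,-1,1]

```text
time: 2.1
tool_pos: [407.2, -181.4, 194.6]
tcp_rot: [-3.123, -0.005, 0.891]
contact_force: [-0.5, -1.2, 0.1]
grip_width: 0.4
```

Call:
step_arm:
  moves: [0,0,0,0,0,-1,1,0,0,0,0,0,-1,1,0,0,0,0,0,-1,1,0,0,0,0,0,-1,1,0,0,0,0,0,-1,1,0,0,0,0,0,-1,1,0,0,0,0,0,-1,1,0,0,0,0,0,-1,1]

```text
time: 2.77
tool_pos: [405.3, -180.0, 192.0]
tcp_rot: [-3.122, -0.018, 1.479]
contact_force: [0.3, -0.0, -0.2]
grip_width: 0.5
```

Call:
step_arm:
  moves: [0,0,0,0,0,-1,1,0,0,0,0,0,-1,1,0,0,0,0,0,-1,1,0,0,0,0,0,-1,1,0,0,0,0,0,-1,1,0,0,0,0,0,-1,1,0,0,0,0,0,-0.5,1,0,0,0,0,0,0,1]

```text
time: 3.43
tool_pos: [403.4, -178.7, 189.4]
tcp_rot: [-3.129, -0.03, 1.96]
contact_force: [0.0, -0.0, 0.3]
grip_width: 0.1
```

```bash
cat >> h.py <<'E'
BC=np.array([532.5,-114.7]); YB=0.3093
def bed2w(x,y):
    c,s=np.cos(YB),np.sin(YB); return BC+[c*x-s*y,s*x+c*y]
def plan(bx,by,z,yaw=YB+np.pi/2):
    o=get_obs(); R=Ro.from_euler('xyz',o['tcp_rot']).as_matrix()
    t=np.r_[bed2w(bx,by),z]
    Rt=Ro.from_euler('xyz',[np.pi,0,yaw]).as_matrix()
    print('t',round(o['time'],2),'shift units',(R.T@(t-o['tool_pos'])/20).round(2),'turn units',(np.degrees(Ro.from_matrix(R.T@Rt).as_rotvec())/4).round(2),'F',o['contact_force'].round(1),o['tool_pos'].round(1))
    d=o['tool_pos'][:2]-BC; c,s=np.cos(YB),np.sin(YB); print('bed xy',(c*d[0]+s*d[1]).round(1),(-s*d[0]+c*d[1]).round(1))
E
python3 - <<'E'
from h import *
plan(-55,23,110)
E
```

```text
t 3.43 shift units [1.76 4.59 3.97] turn units [-0.2  -0.43  1.14] F [ 0.  -0.   0.3] [ 403.4 -178.7  189.4]
bed xy -142.5 -21.7
```

Call:
step_arm:
  moves: [0,0,0,-0.2,-0.43,1,1,0.35,0.8,0.3,0,0,0,1,0.35,0.8,0.3,0,0,0,1,0.35,0.8,0.3,0,0,0,1,0.35,0.8,0.3,0,0,0,1,0.35,0.8,0.3,0,0,0,1,0,0.4,0.3,0,0,0,1,0,0,0,0,0,0,1]

```text
time: 4.1
tool_pos: [478.2, -116.4, 150.7]
tcp_rot: [-3.141, 0.001, 1.874]
contact_force: [-1.2, 0.2, -0.7]
grip_width: 0.5
```

```bash
python3 - <<'E'
from h import *
plan(-55,23,80)
o=get_obs(); im=capture("wrist"); cv2.imwrite("pics/w1.png",im[:,:,::-1])
C=cam("wrist",o)
for p in((-55,55),(55,55),(-55,-55),(55,-55)): print(p,proj(C,np.r_[bed2w(*p),61]).round(0))
E
```

```text
t 4.1 shift units [ 0.41 -0.14  3.53] turn units [-0.01  0.01 -0.09] F [-1.2  0.2 -0.7] [ 478.2 -116.4  150.7]
bed xy -52.3 14.9
(-55, 55) [318. 146.]
(55, 55) [449. 145.]
(-55, -55) [319. 262.]
(55, -55) [436. 262.]
```

View pics/w1.png

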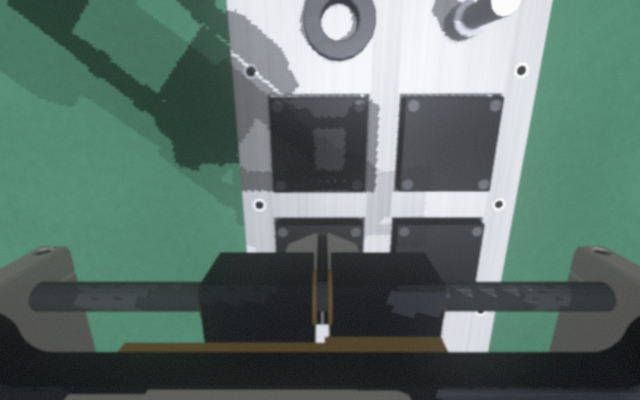

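Call:
step_arm:
  moves: [0.2,-0.07,0.8,0,0,0,1,0.16,-0.07,0.8,0,0,0,1,0,0,0.8,0,0,0,1,0,0,0.7,0,0,0,1,0,0,0.5,0,0,0,1,0,0,0,0,0,0,1,0,0,0,0,0,0,1]

```text
time: 4.73
tool_pos: [470.0, -115.6, 79.0]
tcp_rot: [-3.141, 0.004, 1.867]
contact_force: [1.0, -0.1, 0.1]
grip_width: 0.6
```

```bash
python3 - <<'E'
from h import *
plan(-55,22,64)
E
```

```text
t 4.73 shift units [0.2  0.24 0.75] turn units [-0.01  0.05 -0.18] F [ 1.  -0.1  0.1] [ 470.  -115.6   79. ]
bed xy -59.8 18.1
```

Call:
step_arm:
  moves: [0.2,0.24,0.2,0,0,-0.18,1,0,0,0.2,0,0,0,1,0,0,0.1,0,0,0,1,0,0,0,0,0,0,1]

```text
time: 5.07
tool_pos: [474.6, -111.6, 70.7]
tcp_rot: [3.139, 0.006, 1.88]
contact_force: [-0.3, 0.3, -0.2]
grip_width: 0.5
```

```bash
python3 - <<'E'
from h import *
plan(-55,22,64)
E
```

```text
t 5.07 shift units [ 0.07 -0.04  0.33] turn units [ 0.03  0.09 -0.01] F [-0.3  0.3 -0.2] [ 474.6 -111.6   70.7]
bed xy -54.2 20.6
```

Call:
step_arm:
  moves: [0.07,0,0.1,0,0.09,0,1,0,0,0.1,0,0,0,1,0,0,0.1,0,0,0,1]

```text
time: 5.32
tool_pos: [474.9, -110.2, 65.2]
tcp_rot: [3.138, 0.001, 1.88]
contact_force: [0.3, -0.0, -0.2]
grip_width: 0.3
```

Call:
step_arm:
  moves: [0,0,0.05,0,0,0,1,0,0,0.05,0,0,0,1]

```text
time: 5.48
tool_pos: [474.8, -110.2, 62.8]
tcp_rot: [3.138, 0.001, 1.88]
contact_force: [-0.1, -0.2, -0.2]
grip_width: 0.5
```

Call:
step_arm:
  moves: [0,0,0.05,0,0,0,1,0,0,0.05,0,0,0,1]

```text
time: 5.65
tool_pos: [474.8, -110.2, 60.5]
tcp_rot: [3.138, 0.001, 1.88]
contact_force: [-0.1, 0.0, 0.4]
grip_width: 0.4
```

Call:
step_arm:
  moves: [0,0,0.05,0,0,0,1]

```text
time: 5.73
tool_pos: [474.8, -110.2, 59.4]
tcp_rot: [3.138, 0.001, 1.88]
contact_force: [-0.4, -0.3, 0.6]
grip_width: 0.5
```

Call:
step_arm:
  moves: [0,0,0.05,0,0,0,1]

```text
time: 5.82
tool_pos: [474.8, -110.2, 58.3]
tcp_rot: [3.138, 0.001, 1.88]
contact_force: [0.4, -0.1, -0.1]
grip_width: 0.7
```

Call:
step_arm:
  moves: [0,0,0.05,0,0,0,1]

```text
time: 5.9
tool_pos: [474.8, -110.2, 57.2]
tcp_rot: [3.138, 0.001, 1.88]
contact_force: [0.0, -0.1, -0.4]
grip_width: 0.2
```

Call:
step_arm:
  moves: [0,0,0.05,0,0,0,1]

```text
time: 5.98
tool_pos: [474.8, -110.2, 56.1]
tcp_rot: [3.138, 0.001, 1.88]
contact_force: [-0.3, 0.7, -0.3]
grip_width: 0.1
```

Call:
step_arm:
  moves: [0,0,0.05,0,0,0,1]

```text
time: 6.07
tool_pos: [474.8, -110.2, 55.0]
tcp_rot: [3.138, 0.001, 1.88]
contact_force: [-0.1, 0.7, -0.4]
grip_width: 0.2
```

```bash
python3 - <<'E'
from h import *
plan(-55,22,56)
o=get_obs();cv2.imwrite("pics/w2.png",capture("wrist")[:,:,::-1])
s=capture("scene")[100:240,170:410,::-1]; cv2.imwrite("pics/s2.png",cv2.resize(s,None,fx=3.3,fy=3.3,interpolation=cv2.INTER_CUBIC))
E
```

```text
t 6.07 shift units [ 0.01 -0.07 -0.05] turn units [ 0.05  0.01 -0.  ] F [-0.1  0.7 -0.4] [ 474.8 -110.2   55. ]
bed xy -53.6 21.8
```

View pics/w2.png

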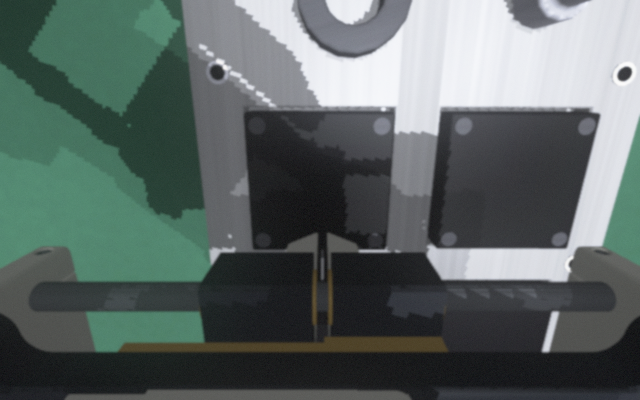

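View pics/s2.png

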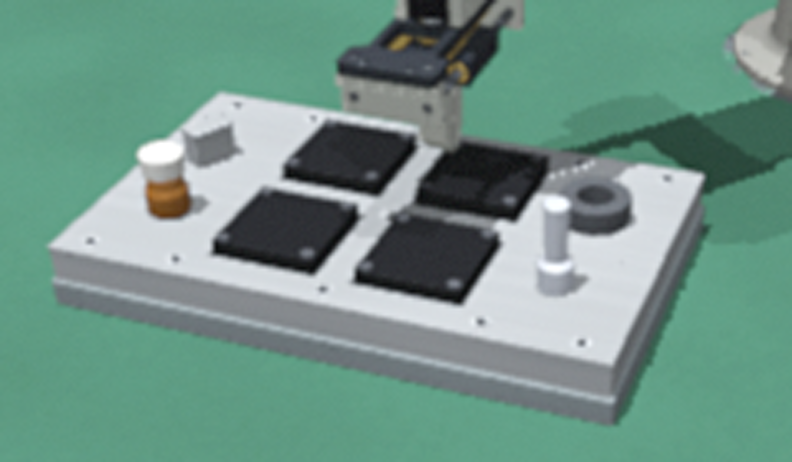

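```bash
python3 - <<'E'
from h import *
o=get_obs();C=cam("wrist",o);T=cam("top");S=cam("scene")
c,s=np.cos(YB),np.sin(YB)
for uv in((246,111),(394,110),(250,248),(390,248),(440,111),(599,114),(430,247),(566,247)):
    d=ray(C,uv,61)[:2]-BC; print(uv,(c*d[0]+s*d[1]).round(1),(-s*d[0]+c*d[1]).round(1))
tp=o['tool_pos']
print('scene px crop of TCP',(proj(S,tp)-[170,100])*3.3, 'A corners',[((proj(S,np.r_[bed2w(x,y),61])-[170,100])*3.3).round() for x,y in((-15,15),(-95,15),(-15,95),(-95,95))])
print('wrist TCP',proj(C,tp),'A near edge mid',proj(C,np.r_[bed2w(-55,15),61]))
E
```

```text
(246, 111) -93.9 95.3
(394, 110) -15.2 95.9
(250, 248) -97.0 14.9
(390, 248) -12.1 14.8
(440, 111) 9.4 95.4
(599, 114) 94.7 93.9
(430, 247) 12.1 15.5
(566, 247) 94.8 15.4
scene px crop of TCP [439.27325666 171.4498592 ] A corners [array([411., 188.]), array([450., 138.]), array([513., 206.]), array([547., 154.])]
wrist TCP [321.57220282 233.18942043] A near edge mid [319.37598466 247.80606099]
```

```bash
python3 - <<'E'
from h import *
o=get_obs();S=cam("scene");T=cam("top")
s=capture("scene"); cv2.imwrite("pics/s3.png",cv2.resize(s[95:185,260:380,::-1],None,fx=6.6,fy=6.6,interpolation=cv2.INTER_NEAREST))
s=capture("top"); cv2.imwrite("pics/t3.png",cv2.resize(s[150:310,280:500,::-1],None,fx=3.5,fy=3.5,interpolation=cv2.INTER_NEAREST))
print((proj(S,o['tool_pos'])-[260,95])*6.6,(proj(T,o['tool_pos'])-[280,150])*3.5)
print((proj(S,o['tool_pos']+[0,0,30])-[260,95])*6.6)
E
```

```text
[284.54651333 375.89971839] [395.68738861 364.81048738]
[281.60190446 307.03892852]
```

View pics/s3.png

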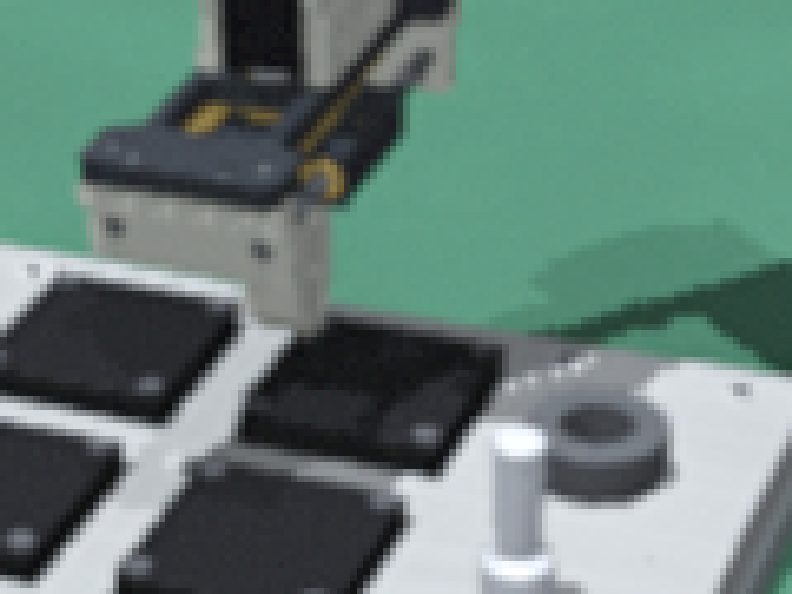

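View pics/t3.png

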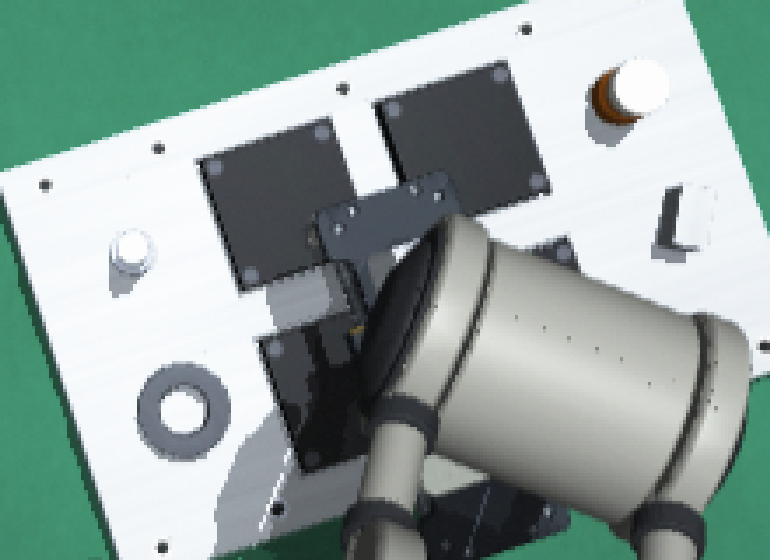

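```bash
python3 - <<'E'
from h import *
o=get_obs();S=cam("scene");C=cam("wrist",o)
R=Ro.from_euler('xyz',o['tcp_rot']).as_matrix()
for dz in(0,-10,-19,-30):
  for x in(-10,0,10):
    p=o['tool_pos']+R@np.array([x,0,dz]); print(dz,x,'wrist',proj(C,p).round(),'scene crop',((proj(S,p)-[260,95])*6.6).round())
c,s=np.cos(YB),np.sin(YB)
for uv in((250,322),(300,330),(328,330)):
  for z in(55,61,75):
    d=ray(S,(uv[0]/6.6+260,uv[1]/6.6+95),z)[:2]-BC; print(uv,z,(c*d[0]+s*d[1]).round(1),(-s*d[0]+c*d[1]).round(1))
# calibration check: bed corners & cover corners in scene
for p in((125,210,50),(125,-210,50),(-125,210,50),(15,95,61),(15,15,61),(95,95,61),(-15,95,61),(-15,15,61)): print(p,proj(S,np.r_[bed2w(*p[:2]),p[2]]).round(1),((proj(S,np.r_[bed2w(*p[:2]),p[2]])-[260,95])*6.6).round())
E
```

```text
0 -10 wrist [322. 248.] scene crop [260. 371.]
0 0 wrist [322. 233.] scene crop [284. 376.]
0 10 wrist [322. 218.] scene crop [309. 380.]
-10 -10 wrist [322. 255.] scene crop [259. 349.]
-10 0 wrist [322. 240.] scene crop [283. 353.]
-10 10 wrist [322. 224.] scene crop [308. 357.]
-19 -10 wrist [322. 263.] scene crop [258. 328.]
-19 0 wrist [322. 247.] scene crop [282. 332.]
-19 10 wrist [322. 231.] scene crop [307. 336.]
-30 -10 wrist [321. 273.] scene crop [257. 302.]
-30 0 wrist [321. 256.] scene crop [281. 307.]
-30 10 wrist [321. 239.] scene crop [306. 311.]
(250, 322) 55 -88.0 -6.3
(250, 322) 61 -78.2 -2.1
(250, 322) 75 -55.4 7.9
(300, 330) 55 -88.4 14.7
(300, 330) 61 -78.6 18.7
(300, 330) 75 -55.8 28.2
(328, 330) 55 -91.9 25.1
(328, 330) 61 -82.1 29.1
(328, 330) 75 -59.2 38.2
(125, 210, 50) [355.1 209.7] [628. 757.]
(125, -210, 50) [183.9 174.4] [-502.  524.]
(-125, 210, 50) [382.3 152.1] [807. 377.]
(15, 95, 61) [321.1 168.9] [404. 488.]
(15, 15, 61) [289.8 163.1] [197. 450.]
(95, 95, 61) [308.9 187.5] [323. 610.]
(-15, 95, 61) [325.3 162.5] [431. 445.]
(-15, 15, 61) [294.6 157. ] [228. 409.]
```

```bash
python3 - <<'E'
import cv2
im=cv2.imread("pics/w2.png")[200:300,230:420]
im=cv2.convertScaleAbs(im,alpha=2.0,beta=30)
cv2.imwrite("pics/w2c.png",cv2.resize(im,None,fx=4.2,fy=4.2,interpolation=cv2.INTER_NEAREST))
im=cv2.imread("pics/s3.png")[200:560]
cv2.imwrite("pics/s3c.png",cv2.convertScaleAbs(im,alpha=3,beta=10))
E
```

```text
(no output)
```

View pics/w2c.png

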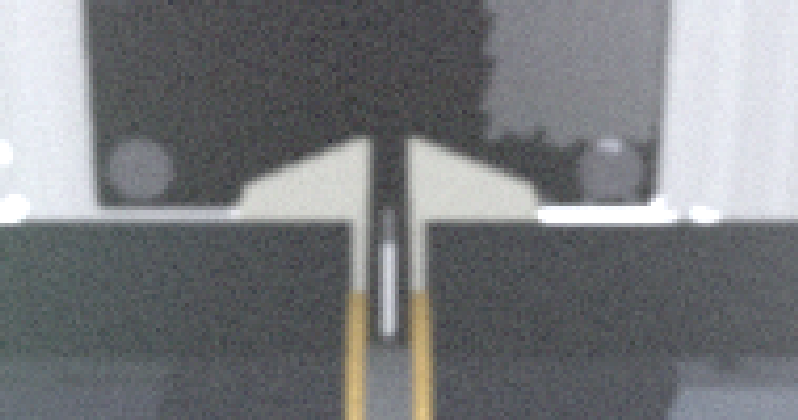

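View pics/s3c.png

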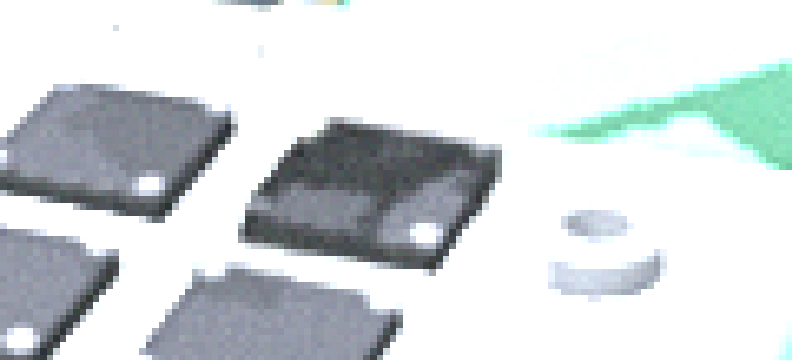

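Call:
step_arm:
  moves: [0,-0.07,0.05,0,0,0,1,0,0,0.05,0,0,0,1,0,0,0.05,0,0,0,1,0,0,0.05,0,0,0,1]

```text
time: 6.6
tool_pos: [473.6, -110.8, 51.1]
tcp_rot: [3.137, 0.001, 1.88]
contact_force: [-0.2, 0.5, -0.1]
grip_width: 0.4
```

Call:
step_arm:
  moves: [0,0,0.05,0,0,0,1,0,0,0.05,0,0,0,1,0,0,0.05,0,0,0,1]

```text
time: 6.85
tool_pos: [473.6, -110.8, 47.8]
tcp_rot: [3.137, 0.001, 1.88]
contact_force: [-0.1, 0.2, 0.0]
grip_width: 0.5
```

Call:
step_arm:
  moves: [0,0,0.05,0,0,0,1]

```text
time: 6.93
tool_pos: [473.6, -110.8, 46.6]
tcp_rot: [3.137, 0.001, 1.88]
contact_force: [-0.0, 0.4, -1.0]
grip_width: 0.2
```

Call:
step_arm:
  moves: [0,0,0.05,0,0,0,1]

```text
time: 7.02
tool_pos: [473.6, -110.8, 45.5]
tcp_rot: [3.137, 0.001, 1.88]
contact_force: [0.2, 0.1, -0.6]
grip_width: 0.7
```

Call:
step_arm:
  moves: [0,0,0.05,0,0,0,1]

```text
time: 7.1
tool_pos: [473.6, -110.8, 44.4]
tcp_rot: [3.137, 0.001, 1.88]
contact_force: [-1.6, 0.1, -0.7]
grip_width: 0.2
```

Call:
step_arm:
  moves: [0,0,0.05,0,0,0,1]

```text
time: 7.18
tool_pos: [473.6, -110.7, 43.2]
tcp_rot: [3.137, 0.001, 1.88]
contact_force: [0.6, -0.6, -1.0]
grip_width: 0.7
```

Call:
step_arm:
  moves: [0,0,0.05,0,0,0,1]

```text
time: 7.27
tool_pos: [473.6, -110.7, 42.1]
tcp_rot: [3.137, 0.001, 1.88]
contact_force: [-0.7, -0.2, 0.3]
grip_width: 0.4
```

Call:
step_arm:
  moves: [0,0,0.05,0,0,0,1]

```text
time: 7.35
tool_pos: [473.6, -110.8, 41.0]
tcp_rot: [3.137, 0.001, 1.88]
contact_force: [0.7, 0.7, 0.1]
grip_width: 0.5
```

```bash
python3 - <<'E'
from h import *
plan(-55,22,40)
s=capture("scene"); cv2.imwrite("pics/s4.png",cv2.resize(s[95:185,260:380,::-1],None,fx=6.6,fy=6.6,interpolation=cv2.INTER_NEAREST))
E
```

```text
t 7.35 shift units [ 0.02 -0.01  0.05] turn units [0.06 0.02 0.  ] F [0.7 0.7 0.1] [ 473.6 -110.8   41. ]
bed xy -54.9 21.7
```

View pics/s4.png

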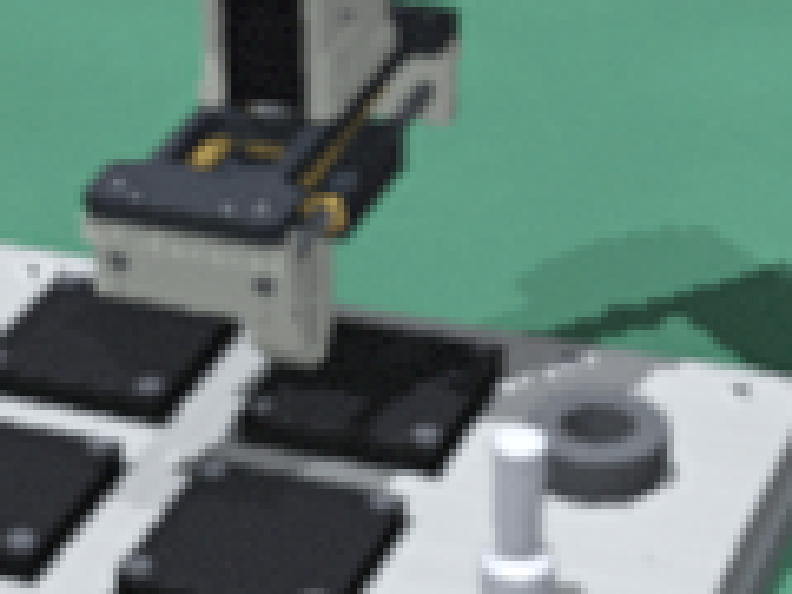

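Call:
step_arm:
  moves: [0,0,0.05,0,0,0,1]

```text
time: 7.48
tool_pos: [473.6, -110.8, 39.8]
tcp_rot: [3.138, 0.001, 1.88]
contact_force: [-0.2, -1.0, 0.6]
grip_width: 0.4
```

Call:
step_arm:
  moves: [0,0,0.05,0,0,0,1]

```text
time: 7.57
tool_pos: [473.6, -110.7, 38.7]
tcp_rot: [3.138, 0.001, 1.88]
contact_force: [-0.3, -0.4, -0.5]
grip_width: 0.3
```

Call:
step_arm:
  moves: [0,0,0.05,0,0,0,1]

```text
time: 7.65
tool_pos: [473.7, -110.8, 38.4]
tcp_rot: [3.137, 0.001, 1.88]
contact_force: [-5.4, 2.1, 19.8]
grip_width: 0.4
```

Call:
step_arm:
  moves: [0,0,-0.3,0,0,0,1,0,0,-0.3,0,0,0,1,-0.75,0,0,0,0,0,1,-0.75,0,0,0,0,0,1,-0.6,0,0,0,0,0,1,0,0,0,0,0,0,1]

```text
time: 8.15
tool_pos: [488.3, -154.8, 52.1]
tcp_rot: [3.136, 0.003, 1.882]
contact_force: [0.7, 0.9, -0.2]
grip_width: 0.4
```

```bash
python3 - <<'E'
from h import *
plan(-55,-22,46)
E
```

```text
t 8.15 shift units [ 0.14 -0.04  0.31] turn units [0.08 0.05 0.02] F [ 0.7  0.9 -0.2] [ 488.3 -154.8   52.1]
bed xy -54.3 -24.7
```

Call:
step_arm:
  moves: [0.1,-0.03,0.1,0.08,0.05,0,1,0,0,0.1,0,0,0,1,0,0,0.05,0,0,0,1,0,0,0.05,0,0,0,1]

```text
time: 8.48
tool_pos: [486.5, -154.1, 44.6]
tcp_rot: [-3.14, -0.002, 1.878]
contact_force: [0.9, 0.1, 0.7]
grip_width: 0.5
```

Call:
step_arm:
  moves: [0,0,0.05,0,0,0,1]

```text
time: 8.57
tool_pos: [486.1, -153.7, 43.2]
tcp_rot: [-3.139, -0.003, 1.879]
contact_force: [0.4, -0.6, -0.1]
grip_width: 0.6
```

Call:
step_arm:
  moves: [0,0,0.05,0,0,0,1]

```text
time: 8.65
tool_pos: [486.0, -153.3, 42.0]
tcp_rot: [-3.139, -0.003, 1.879]
contact_force: [0.0, -0.1, -0.3]
grip_width: 0.3
```

Call:
step_arm:
  moves: [0,0,0.05,0,0,0,1]

```text
time: 8.73
tool_pos: [485.8, -153.0, 40.8]
tcp_rot: [-3.139, -0.003, 1.88]
contact_force: [0.2, -0.0, 0.1]
grip_width: 0.4
```

Call:
step_arm:
  moves: [0,0,0.05,0,0,0,1]

```text
time: 8.82
tool_pos: [485.8, -152.7, 39.7]
tcp_rot: [-3.139, -0.003, 1.88]
contact_force: [0.2, 0.1, 0.4]
grip_width: 0.4
```

Call:
step_arm:
  moves: [0,0,0.05,0,0,0,1]

```text
time: 8.9
tool_pos: [485.8, -152.6, 38.6]
tcp_rot: [-3.139, -0.003, 1.88]
contact_force: [-0.5, 0.6, 0.0]
grip_width: 0.3
```

Call:
step_arm:
  moves: [0,0,0.03,0,0,0,1]

```text
time: 8.98
tool_pos: [485.8, -152.5, 38.1]
tcp_rot: [-3.139, -0.003, 1.88]
contact_force: [-3.1, 0.2, 9.4]
grip_width: 0.4
```

Call:
step_arm:
  moves: [0,0,0.03,0,0,0,1]

```text
time: 9.07
tool_pos: [485.8, -152.5, 38.1]
tcp_rot: [-3.139, -0.003, 1.881]
contact_force: [-4.0, 0.5, 10.1]
grip_width: 0.5
```

Call:
step_arm:
  moves: [0,0,0.05,0,0,0,1]

```text
time: 9.15
tool_pos: [485.8, -152.5, 38.1]
tcp_rot: [-3.139, -0.003, 1.881]
contact_force: [-4.0, 2.2, 14.5]
grip_width: 0.5
```

```bash
python3 - <<'E'
from h import *
plan(-55,-22,40); o=get_obs(); print(o['moment'],o['contact_force'])
C=cam("wrist",o)
w=capture("wrist"); cv2.imwrite("pics/w5.png",cv2.convertScaleAbs(w[:,:,::-1],alpha=1.6,beta=20))
s=capture("scene"); cv2.imwrite("pics/s5.png",cv2.resize(s[85:185,230:350,::-1],None,fx=6,fy=6,interpolation=cv2.INTER_NEAREST))
S=cam("scene")
for dz in(0,-10,-19,-21):print(((proj(S,o['tool_pos']-[0,0,dz])-[230,85])*6).round())
E
```

```text
t 9.15 shift units [-0.01  0.05 -0.1 ] turn units [-0.04 -0.04  0.01] F [-4.   2.2 14.5] [ 485.8 -152.5   38.1]
bed xy -56.0 -21.8
[ 0.33324258  0.61074    -0.0029465 ] [-4.00964522  2.19571562 14.4909143 ]
[348. 416.]
[346. 396.]
[345. 378.]
[345. 374.]
```

View pics/s5.png

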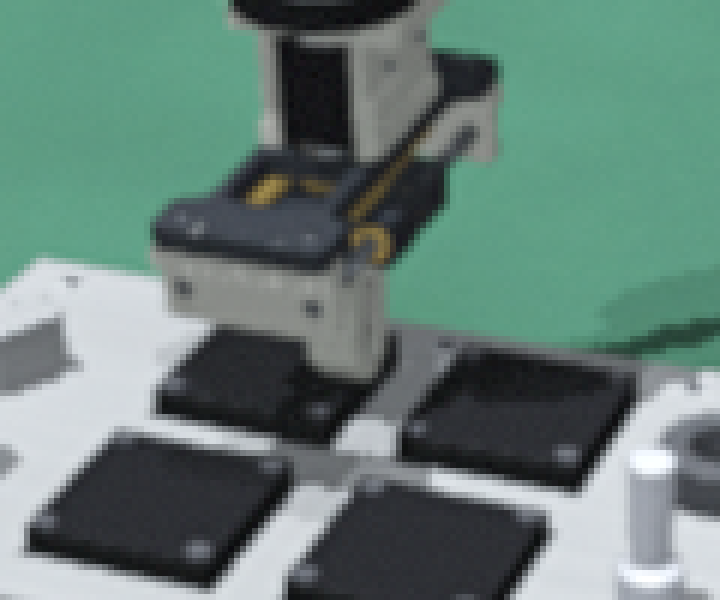

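View pics/w5.png

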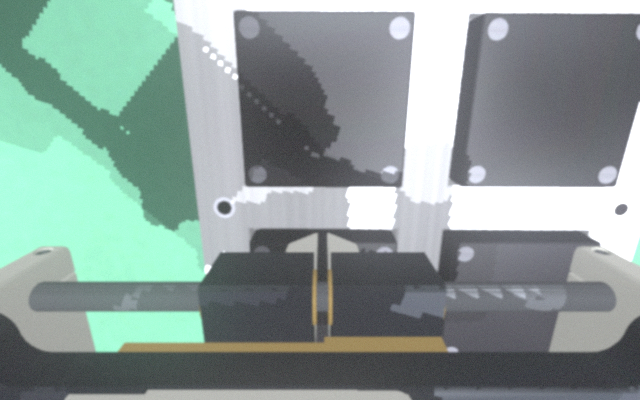

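Call:
step_arm:
  moves: [0,0,-0.3,0,0,0,1,0,0,-0.4,0,0,0,1,0,0.9,0,0,0,0,1,0,0.9,0,0,0,0,1,0,0.9,0,0,0,0,1,0,0.9,0,0,0,0,1,0,0.9,0,0,0,0,1,0,0.9,0,0,0,0,1]

```text
time: 9.92
tool_pos: [590.8, -119.6, 57.3]
tcp_rot: [-3.14, -0.001, 1.877]
contact_force: [-0.1, -0.6, 0.1]
grip_width: 0.6
```

Call:
step_arm:
  moves: [0,0,0,0,0,0,1]

```text
time: 10.0
tool_pos: [593.7, -118.8, 58.0]
tcp_rot: [3.14, -0.0, 1.879]
contact_force: [-1.7, 0.6, -0.3]
grip_width: 0.6
```

```bash
python3 - <<'E'
from h import *
plan(55,-22,46)
E
```

```text
t 10.0 shift units [ 0.03 -0.1   0.6 ] turn units [ 0.02 -0.   -0.02] F [-1.7  0.6 -0.3] [ 593.7 -118.8   58. ]
bed xy 57.1 -22.6
```

Call:
step_arm:
  moves: [0,-0.1,0.2,0,0,0,1,0,0,0.2,0,0,0,1,0,0,0.1,0,0,0,1,0,0,0.05,0,0,0,1]

```text
time: 10.33
tool_pos: [589.8, -119.7, 46.5]
tcp_rot: [-3.141, -0.0, 1.879]
contact_force: [0.1, 0.1, 0.1]
grip_width: 0.4
```

Call:
step_arm:
  moves: [0,0,0.05,0,0,0,1]

```text
time: 10.42
tool_pos: [588.9, -120.0, 45.2]
tcp_rot: [-3.141, -0.001, 1.879]
contact_force: [0.2, 0.4, 0.4]
grip_width: 0.4
```

Call:
step_arm:
  moves: [0,0,0.04,0,0,0,1]

```text
time: 10.5
tool_pos: [588.3, -120.2, 44.3]
tcp_rot: [-3.14, -0.001, 1.878]
contact_force: [0.3, 0.4, -0.1]
grip_width: 0.4
```

Call:
step_arm:
  moves: [0,0,0.04,0,0,0,1]

```text
time: 10.58
tool_pos: [588.0, -120.5, 43.4]
tcp_rot: [-3.14, -0.001, 1.878]
contact_force: [-0.1, -0.0, 1.2]
grip_width: 0.0
```

Call:
step_arm:
  moves: [0,0,0.04,0,0,0,1]

```text
time: 10.67
tool_pos: [587.9, -120.6, 42.6]
tcp_rot: [-3.14, -0.001, 1.877]
contact_force: [0.5, -0.3, 0.9]
grip_width: 0.2
```

Call:
step_arm:
  moves: [0,0,0.04,0,0,0,1]

```text
time: 10.75
tool_pos: [587.8, -120.7, 41.8]
tcp_rot: [-3.14, -0.001, 1.877]
contact_force: [-0.5, 0.3, 0.8]
grip_width: -0.1
```

Call:
step_arm:
  moves: [0,0,0.04,0,0,0,1]

```text
time: 10.83
tool_pos: [587.8, -120.8, 41.0]
tcp_rot: [-3.14, -0.001, 1.877]
contact_force: [0.2, 0.7, 0.3]
grip_width: 0.3
```

Call:
step_arm:
  moves: [0,0,0.04,0,0,0,1]

```text
time: 10.92
tool_pos: [587.8, -120.8, 40.2]
tcp_rot: [-3.14, -0.001, 1.877]
contact_force: [-0.6, -0.4, -0.2]
grip_width: 0.7
```

Call:
step_arm:
  moves: [0,0,0.04,0,0,0,1]

```text
time: 11.0
tool_pos: [587.9, -120.8, 39.3]
tcp_rot: [-3.14, -0.001, 1.877]
contact_force: [-0.6, -0.2, 0.5]
grip_width: 0.3
```

Call:
step_arm:
  moves: [0,0,0.04,0,0,0,1]

```text
time: 11.08
tool_pos: [587.9, -120.8, 38.5]
tcp_rot: [-3.14, -0.001, 1.877]
contact_force: [0.8, -0.7, -0.4]
grip_width: 0.5
```

Call:
step_arm:
  moves: [0,0,0.04,0,0,0,1]

```text
time: 11.17
tool_pos: [587.9, -120.8, 37.6]
tcp_rot: [-3.14, -0.001, 1.877]
contact_force: [-0.6, -0.0, -0.2]
grip_width: 0.9
```

Call:
step_arm:
  moves: [0,0,0.04,0,0,0,1]

```text
time: 11.25
tool_pos: [587.9, -120.7, 36.8]
tcp_rot: [-3.14, -0.001, 1.877]
contact_force: [0.0, 1.3, 1.1]
grip_width: 0.5
```

Call:
step_arm:
  moves: [0,0,0.03,0,0,0,1]

```text
time: 11.33
tool_pos: [587.9, -120.5, 36.1]
tcp_rot: [-3.14, -0.001, 1.877]
contact_force: [-0.1, 2.0, 1.1]
grip_width: 0.4
```

Call:
step_arm:
  moves: [0,0,0.03,0,0,0,1]

```text
time: 11.42
tool_pos: [587.9, -120.3, 35.6]
tcp_rot: [-3.14, -0.002, 1.877]
contact_force: [-0.1, 0.7, 1.1]
grip_width: 0.5
```

Call:
step_arm:
  moves: [0,0,0.03,0,0,0,1]

```text
time: 11.5
tool_pos: [587.8, -120.1, 35.0]
tcp_rot: [-3.14, -0.002, 1.877]
contact_force: [-0.6, 0.4, 2.7]
grip_width: 0.4
```

```bash
python3 - <<'E'
from h import *
plan(55,-22,40); o=get_obs(); print(o['moment'],o['contact_force'])
s=capture("scene"); cv2.imwrite("pics/s6.png",cv2.resize(s[95:195,220:340,::-1],None,fx=6,fy=6,interpolation=cv2.INTER_NEAREST))
E
```

```text
t 11.5 shift units [-0.    0.2  -0.25] turn units [-0.02 -0.03 -0.04] F [-0.6  0.4  2.7] [ 587.8 -120.1   35. ]
bed xy 51.1 -21.9
[ 0.24029018 -0.05080453 -0.04896905] [-0.64992521  0.41403334  2.72096522]
```

View pics/s6.png

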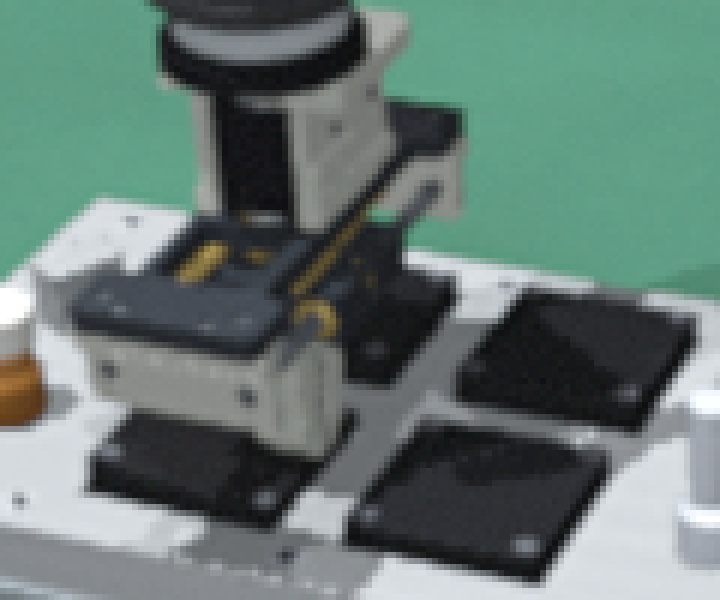

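Call:
step_arm:
  moves: [0,0,0.04,0,0,0,1]

```text
time: 11.63
tool_pos: [587.8, -119.9, 34.2]
tcp_rot: [-3.14, -0.002, 1.878]
contact_force: [-1.2, 1.7, 1.7]
grip_width: 0.5
```

Call:
step_arm:
  moves: [0,0,0.04,0,0,0,1]

```text
time: 11.72
tool_pos: [587.9, -119.7, 33.6]
tcp_rot: [-3.141, -0.002, 1.878]
contact_force: [-1.4, 1.4, 5.4]
grip_width: 0.0
```

Call:
step_arm:
  moves: [0,0,0.04,0,0,0,1]

```text
time: 11.8
tool_pos: [588.0, -119.7, 33.3]
tcp_rot: [-3.141, -0.002, 1.878]
contact_force: [-3.1, 0.8, 8.6]
grip_width: 0.3
```

Call:
step_arm:
  moves: [0,0,0.04,0,0,0,1]

```text
time: 11.88
tool_pos: [588.1, -119.9, 33.2]
tcp_rot: [-3.141, -0.001, 1.878]
contact_force: [-2.9, 1.2, 8.5]
grip_width: 1.1
```

```bash
python3 - <<'E'
from h import *
s=capture("scene"); cv2.imwrite("pics/s7.png",cv2.resize(s[95:195,220:340,::-1],None,fx=6,fy=6,interpolation=cv2.INTER_NEAREST))
E
```

```text
(no output)
```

View pics/s7.png

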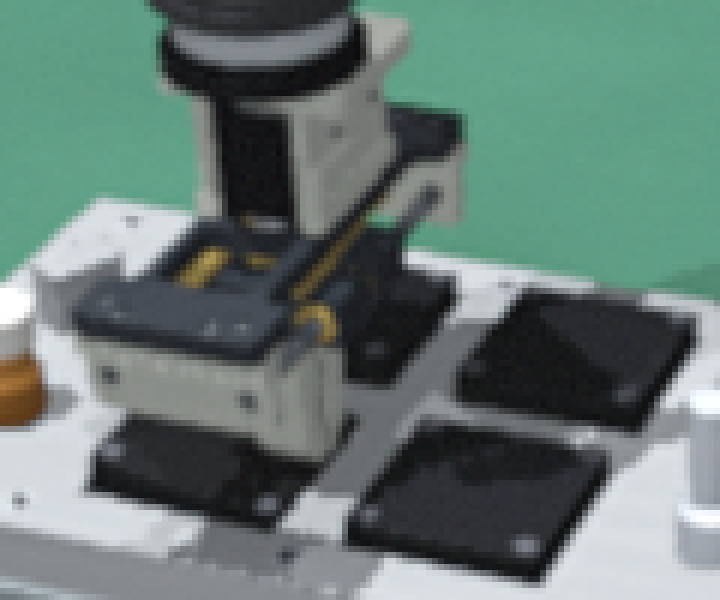

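Call:
step_arm:
  moves: [0,0,-0.3,0,0,0,1,0,0,-0.4,0,0,0,1,-0.6,0.1,0,0,0,0,1,-0.6,0.1,0,0,0,0,1,-0.4,0,0,0,0,0,1,0,0,0,0,0,0,1,0,0,0,0,0,0,1]

```text
time: 12.52
tool_pos: [604.0, -153.9, 49.0]
tcp_rot: [3.14, 0.002, 1.878]
contact_force: [-0.5, -1.4, -0.1]
grip_width: 0.4
```

```bash
python3 - <<'E'
from h import *
plan(55,-55,42)
o=get_obs();C=cam("wrist",o)
cv2.imwrite("pics/w8.png",capture("wrist")[:,:,::-1])
s=capture("scene"); cv2.imwrite("pics/s8.png",cv2.resize(s[95:195,220:340,::-1],None,fx=6,fy=6,interpolation=cv2.INTER_NEAREST))
E
```

```text
t 12.52 shift units [ 0.21 -0.06  0.35] turn units [ 0.02  0.03 -0.03] F [-0.5 -1.4 -0.1] [ 604.  -153.9   49. ]
bed xy 56.1 -59.1
```

View pics/s8.png

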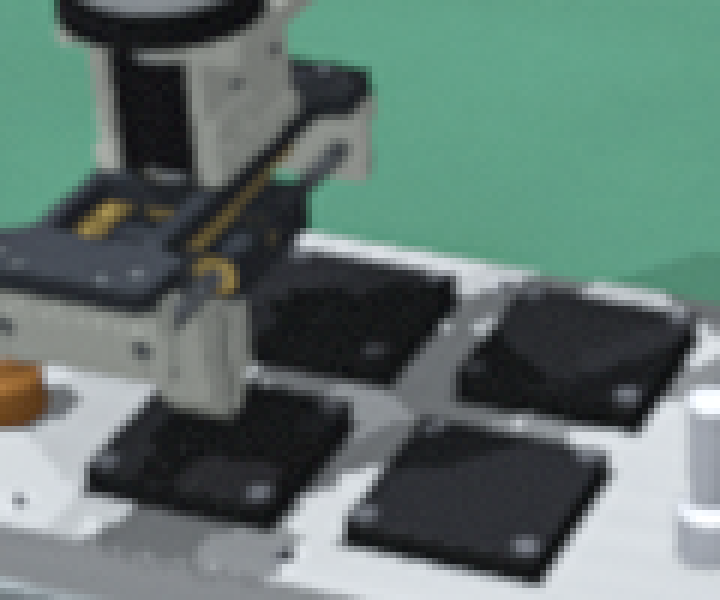

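View pics/w8.png

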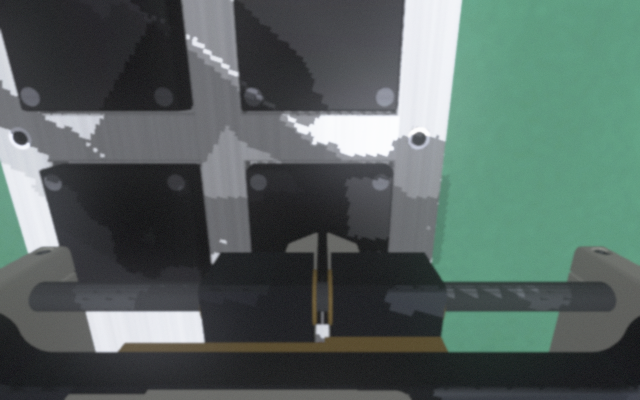

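The loose cover is the bed (+55, −55) one. Its edge sank about 4 mm at 1–5 N before stopping, and it came level again when I let go. The other two I tried stopped dead at 10–20 N. In the pictures, the gripper's end plate stays clear of the jar. Next I press its middle.

Call:
step_arm:
  moves: [0.21,-0.06,0,0,0.03,0,1,0,0,0.15,0,0,0,1,0,0,0.15,0,0,0,1,0,0,0,0,0,0,1]

```text
time: 12.95
tool_pos: [600.1, -148.0, 41.9]
tcp_rot: [-3.141, -0.002, 1.88]
contact_force: [0.1, 0.6, -1.2]
grip_width: 0.5
```

```bash
python3 - <<'E'
from h import *
plan(55,-55,38)
E
```

```text
t 12.95 shift units [-0.14  0.04  0.19] turn units [-0.   -0.02 -0.01] F [ 0.1  0.6 -1.2] [ 600.1 -148.    41.9]
bed xy 54.3 -52.3
```

Call:
step_arm:
  moves: [-0.13,0.04,0.05,0,0,0,1,0,0,0.05,0,0,0,1]

```text
time: 13.12
tool_pos: [601.6, -149.8, 39.6]
tcp_rot: [-3.141, -0.002, 1.88]
contact_force: [0.4, 0.2, -0.4]
grip_width: 0.4
```

Call:
step_arm:
  moves: [0,0,0.05,0,0,0,1]

```text
time: 13.2
tool_pos: [601.7, -149.8, 38.5]
tcp_rot: [-3.141, -0.002, 1.88]
contact_force: [-0.4, -0.1, -0.4]
grip_width: 0.6
```

Call:
step_arm:
  moves: [0,0,0.05,0,0,0,1]

```text
time: 13.28
tool_pos: [601.8, -149.8, 37.4]
tcp_rot: [-3.141, -0.002, 1.88]
contact_force: [-0.4, -0.1, 3.4]
grip_width: -0.0
```

```bash
python3 - <<'E'
from h import *
plan(55,-55,36)
E
```

```text
t 13.28 shift units [-0.02 -0.01  0.07] turn units [-0.01 -0.03  0.  ] F [-0.4 -0.1  3.4] [ 601.8 -149.8   37.4]
bed xy 55.3 -54.5
```

Call:
step_arm:
  moves: [0,0,0.06,0,0,0,1,0,0,0.06,0,0,0,1]

```text
time: 13.45
tool_pos: [602.0, -149.8, 35.7]
tcp_rot: [3.141, -0.001, 1.88]
contact_force: [-2.2, 1.7, 5.4]
grip_width: 0.2
```

Call:
step_arm:
  moves: [0,0,0.07,0,0,0,1,0,0,0.07,0,0,0,1]

```text
time: 13.62
tool_pos: [602.2, -149.8, 34.2]
tcp_rot: [3.141, -0.001, 1.88]
contact_force: [-1.7, 0.8, 6.2]
grip_width: 0.4
```

Call:
step_arm:
  moves: [0,0,0.07,0,0,0,1,0,0,0.07,0,0,0,1]

```text
time: 13.78
tool_pos: [602.3, -149.8, 33.1]
tcp_rot: [3.14, -0.0, 1.88]
contact_force: [-2.6, 1.5, 7.4]
grip_width: -0.0
```

Call:
step_arm:
  moves: [0,0,0.08,0,0,0,1,0,0,0.08,0,0,0,1]

```text
time: 13.95
tool_pos: [602.3, -149.8, 31.9]
tcp_rot: [3.139, 0.0, 1.881]
contact_force: [-4.4, 0.9, 9.8]
grip_width: 0.1
```

Call:
step_arm:
  moves: [0,0,0.08,0,0,0,1,0,0,0.08,0,0,0,1]

```text
time: 14.12
tool_pos: [602.0, -149.9, 31.2]
tcp_rot: [3.139, 0.001, 1.881]
contact_force: [-3.8, 1.0, 12.2]
grip_width: 0.3
```

Call:
step_arm:
  moves: [0,0,0.08,0,0,0,1,0,0,0.08,0,0,0,1]

```text
time: 14.28
tool_pos: [601.9, -149.9, 31.0]
tcp_rot: [3.138, 0.002, 1.881]
contact_force: [-4.2, 1.4, 13.5]
grip_width: 0.6
```

Call:
step_arm:
  moves: [0,0,0.13,0,0,0,1,0,0,0.13,0,0,0,1]

```text
time: 14.45
tool_pos: [602.0, -150.0, 31.0]
tcp_rot: [3.137, 0.003, 1.881]
contact_force: [-8.1, 3.3, 19.4]
grip_width: 0.2
```

Call:
step_arm:
  moves: [0,0,0.16,0,0,0,1,0,0,0.16,0,0,0,1]

```text
time: 14.62
tool_pos: [602.1, -150.0, 30.9]
tcp_rot: [3.135, 0.005, 1.882]
contact_force: [-8.7, 3.3, 23.2]
grip_width: 0.8
```

```bash
python3 - <<'E'
from h import *
s=capture("scene"); cv2.imwrite("pics/s9.png",cv2.resize(s[95:195,220:340,::-1],None,fx=6,fy=6,interpolation=cv2.INTER_NEAREST))
cv2.imwrite("pics/w9.png",cv2.convertScaleAbs(capture("wrist")[:,:,::-1],alpha=1.6,beta=20))
capture("top");plan(55,-55,31)
E
```

```text
t 14.77 shift units [-0.01 -0.03 -0.  ] turn units [0.09 0.08 0.02] F [-8.3  3.3 22.6] [ 602.1 -150.    30.9]
bed xy 55.5 -54.8
```

View pics/s9.png

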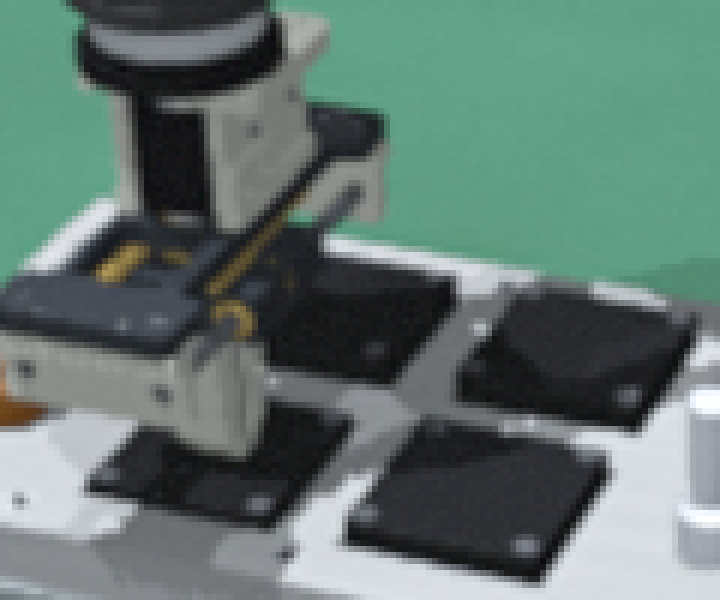

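View pics/w9.png

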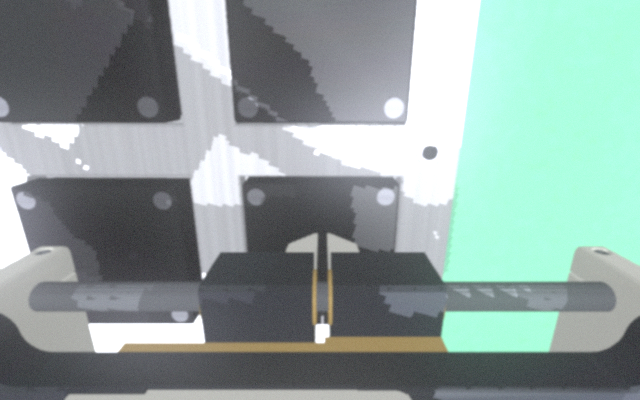

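```bash
python3 - <<'E'
from plant import *
print(close_job()); o=get_obs(); print(o['time'],o['tool_pos'],o['contact_force'])
E
```

```text
the job is handed in; nothing more can be done
None
the job is handed in; nothing more can be done
```

I found the loose cover, pressed its middle down to the well floor, and handed the job in at about 14.8 s with the arm still holding it there.

- **Finding it:** I pressed near the inner edge of three covers.
  - The covers at bed (−55, +55) and (−55, −55) mm stopped dead at 10–20 N.
  - The cover at bed (+55, −55) mm gave way about 4 mm at only 1–5 N before its edge met the floor. It came level again when I let go, so I did not try the fourth cover.
- **Pressing it home:** in its middle the cover sank about 6.3 mm, with the force rising from about 5 N to 12 N. It then stopped hard, and I held it at about 23 N.
- **Last checks:** the final scene picture shows the cover level and sunk in its well. The tip was within about 1 mm of the middle, and the force was steady over the last readings.
- **What disagreed:** with the gripper shut, the fingertips end about 20 mm above the reported TCP. I therefore judged "fully home" by travel, force and the picture, not by the absolute height.
- **Side load:** the final hold also carries about 8 N sideways.
- **Gauges and jar:** I kept clear of them and saw no unexpected forces. I did not measure their positions again at the end.

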